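# Close the dye-pad tray with its tuck-in cover

### The job

Close the dye-pad tray with the larger of the two plywood covers. Hold it by its grip bar with the tongue end lower than the other end, tuck the tongue under the tray's lip, then lower the other end, still held, until the cover lies flat inside the tray, and let go. Leave the smaller cover where it lies.

Things in the scene. Friction and masses are not known exactly. Their poses are not given: they have to be found in the camera images.
- cover: Larger of two alike plywood covers: board 180 (x) x 120 (y) x 8 mm, 0.25 kg, lying on the table. The last 30 mm at its -x end are a narrower tongue, 80 mm wide. On top a wooden grip bar, 20 mm thick (x), 80 long (y), from 8 to 48 mm above the underside, its middle at x = +10 mm. Origin: centre of the 180 x 120 underside; -x points to the tongue end, z up. May lie left, middle or right.
- cover_tongue (a point): Middle of the tongue's end edge, on the cover's underside: 90 mm from the cover's origin along its -x. Same axes as the cover.
- tray: Fixed wooden tray, 226 (x) x 170 mm, dark pad inside. Origin: centre of underside, on the table. Pocket 196 x 140 mm, centred; the cover rests on its inner ledge, 16 mm above the table. Walls 34 mm high. At the -x end, towards the robot, a dark lip over the full width covers the pocket's first 28 mm: edge at x = -70, underside 38, top 46 mm up. Cover tilts 10 to 15 degrees to go under.
- small_cover: The wrong, smaller cover, same make and shape: 125 (x) x 85 x 8 mm, with a grip bar 55 mm long, its top 48 mm up. Origin: centre of its underside. To be left alone. It, the larger cover and the tray may each lie left, middle or right.
Not all that is in view belongs to the job. What is shaped like the cover but turquoise is not meant.

How it is judged:
By the outcome, as a careful person would: the job done as asked, in the order asked, and still so for the second after the job is handed in, with the robot touching nothing.
It also fails if it takes over 48 s, if anything falls off the work surface, if the arm or the gripper's body presses on something with over 40 N, if the wrist force passes 120 N, or if a joint passes its speed limit or range.

### The arm

A 6-joint arm with a two-finger parallel gripper is mounted at the origin on the work surface. World frame = base frame: x ahead of the robot, y to its left, z up, the work surface at z = 0. Lengths are in m, angles in rad, forces in N, time in s.
With the tool pointing down it reaches from about 0.3 to 0.775 m from the base axis. Payload 14.6 kg.
Tool frame: the origin (TCP) lies at the very end of the fingers, on their centre line; the grasp point (between the pads) lies 19 mm behind it; z points along the fingers, y is the line along which they close (so a half turn about z gives the same grasp; the last joint's range is limited). The gripper opens to 94 mm and grips with 3 to 60 N. Pads are 16 mm wide; open, the fingers measure 119 mm over their backs; the gripper's body (75 mm by 177 mm) begins 78 mm behind the grasp point.
Start: joints at [-1.297, 0.3, 1.521, -0, 1.321, -0.067], TCP at [0.184, -0.518, 0.174] pointing down, gripper open.
Joint ranges: [-3.03, 3.03], [-0.79, 2.21], [0.23, 2.52], [-1.04, 4.18], [0, 3.07], [-2.55, 2.55]. Speed limits (rad/s): [2.22, 2.22, 2.57, 3.14, 3.14, 3.14].

### API

Orientations are given as [roll, pitch, yaw] about the fixed x, y, z axes, in that order (R = Rz(yaw) Ry(pitch) Rx(roll)).
In Python, from station import ctrl gives the robot as it stands.
- The arm moves only by the tool move_arm, never from a script. Its argument "increments" is a list of rows, each a list of 7 numbers: the opening, from 0 (shut) to 1 (fully open), then the shift along the tool's x, y, z in units of 50 mm (1.0 is 50 mm), then the turn, a rotation vector about the tool's x, y, z in rad. In form: [[claw, tx, ty, tz, rx, ry, rz], ...]. A call has 1 to 20 rows; each row shifts and turns the commanded pose from where the row before left it, along the tool's axes as they then stand; what a row does not reach is not made up. A row lasts 1/10 s, in which the tool goes at most 50 mm and 8.59 degrees, less where a joint would pass 70% of its speed; a pose out of reach is approached as far as the arm can. A call is refused whole if a number of a shift passes 1 or a number of a turn 0.15, either way. A call with a gripper value outside its range is refused whole. The fingers move at their own pace and stop on an object; "force" is the grip in N (left out, the last holds). Time passes only in rows, so rows that do not move let the fingers close. It gives the time, the measured TCP pose, the force, the opening and the grip force at its end, in the units of the state.
- ctrl.get_obs(): the state, without advancing time (a new reading comes with each control period).
- ctrl.camera(name): name is "scene" or "top" or "wrist"; returns a dict with "color" (384x512x3 uint8, blue, green, red), "K" (3x3 intrinsics, pixels), "pose" (4x4, takes a point from camera to world coordinates); the wrist camera has in their place "tool_from_camera" (4x4, takes a point from camera to tool coordinates, whose origin is the TCP and whose axes are the flange's). Camera axes: x right, y down, z forward; pixel columns grow to the right and rows downward; lengths in m; the calibration is good to about 2 mm. A picture is of the moment at which its call begins: read the wrist's pose just before it. There is no depth.
- ctrl.hand_in(): hands the job in; it is judged then, once.
Trained networks look in a picture, given as the dict that the camera call returned (one of the last four; its "shot" number tells which), for a name from the list of things; names that differ only in an ending like _2 or _b are one class to them, and where a whole thing is asked for, a point or a joint stands for the part that bears it (a point fixed in the world has none). Each returns a list of dicts, best first, with "conf" (0 to 1); they miss things now and then, are a little off and sometimes report something else, mostly with a low value. They report only what shows in the picture. A call takes as long as a camera call. They do not tell look-alikes from the thing itself.
- ctrl.cut_out(name, picture): "mask" (384x512 bool, what is visible of it) and "centre" ([row, column] in pixels, amid what is visible of it).
The state is a dict: "time_s": time; "qpos": joint angles; "joint_vel": joint speeds; "tau": joint torques, N m; "ee_pos": TCP position; "eef_rot": TCP orientation; "force": force on the tool from outside, world axes, zero at the start; "moment": the same for the moment, N m; "grip_width": finger opening in m; "grip_force": force on a finger pad.
Only numpy, scipy, OpenCV 4.12 (cv2) and the standard library are available. Lean on these libraries where they do the work, as an engineer would, in place of code of your own. Each camera call takes 0.05 s, during which the arm holds its last target. There are 200 camera calls.

## Working session

There is one attempt and no reset: what is moved stays moved. The work goes in short steps, Python scripts to look and compute and a tool call to move; the robot and the scene stay as the last step left them, time stands still between calls to the robot, and variables do not carry over. Pictures are saved under pics/ and viewed, at most 10 in all, crops included, and the job is handed in when it is done.

Besides the shell and the picture viewer there is one more tool, called after "Request:" as name([rows], argument=value, ...), one row to a line, values as JSON. move_arm: Moves the arm, as the interface text tells. Its arguments: {"type":"object","properties":{"increments":{"type":"array","items":{"type":"array","items":{"type":"number"}}},"force":{"type":"number"}},"required":["increments"]}

```bash
ls; mkdir -p pics; cat > h.py <<'E'
import numpy as np, cv2
from station import ctrl
def ray(p,uv):
    K=np.array(p["K"]);T=np.array(p["pose"])
    d=T[:3,:3]@np.linalg.solve(K,[uv[0],uv[1],1.]);return T[:3,3],d
def onz(p,uv,z):
    o,d=ray(p,uv);return o+d*(z-o[2])/d[2]
E
python3 - <<'E'
from h import *
ims=[]
for c in ["top","scene"]:
    p=ctrl.camera(c); cv2.imwrite(f"pics/{c}0.png",p["color"]); 
    print(c,np.round(p["pose"],3).tolist(),np.round(p["K"],1).tolist())
    for n in ["cover","small_cover","tray"]:
        for r in ctrl.cut_out(n,p):
            m=r["mask"]; ys,xs=np.nonzero(m)
            print(n,round(r["conf"],2),np.round(r["centre"]),m.sum(),xs.min(),xs.max(),ys.min(),ys.max(),np.round(onz(p,r["centre"][::-1],0.01),3))
E
```

```text
pics
top [[-0.025, -0.997, 0.078, 0.275], [-1.0, 0.024, -0.011, 0.007], [0.009, -0.078, -0.997, 1.357], [0.0, 0.0, 0.0, 1.0]] [[446.2, 0.0, 258.7], [0.0, 446.2, 184.6], [0.0, 0.0, 1.0]]
cover 0.79 [212. 372.] 2308 342 404 190 234 [ 0.287 -0.347  0.01 ]
cover 0.77 [256. 148.] 2381 119 181 237 281 [0.175 0.327 0.01 ]
cover 0.72 [122. 251.] 2133 230 274 92 152 [0.572 0.009 0.01 ]
cover 0.6 [198. 285.] 2250 253 317 176 223 [ 0.338 -0.087  0.01 ]
small_cover 0.63 [138. 354.] 1089 334 369 118 161 [ 0.514 -0.305  0.01 ]
tray 0.75 [164. 162.] 4566 124 191 122 203 [0.451 0.282 0.01 ]
scene [[0.286, 0.63, -0.722, 1.027], [0.958, -0.185, 0.217, -0.187], [0.003, -0.754, -0.657, 0.623], [0.0, 0.0, 0.0, 1.0]] [[370.9, 0.0, 250.3], [0.0, 370.9, 192.9], [0.0, 0.0, 1.0]]
cover 0.92 [264. 278.] 3839 240 322 227 305 [0.584 0.006 0.01 ]
cover 0.86 [138. 331.] 1371 298 364 118 150 [0.179 0.324 0.01 ]
cover 0.74 [205.  93.] 2617 56 137 181 227 [ 0.289 -0.362  0.01 ]
cover 0.7 [196. 208.] 2331 171 251 173 218 [ 0.336 -0.088  0.01 ]
small_cover 0.6 [276. 126.] 2156 100 155 245 304 [ 0.525 -0.296  0.01 ]
tray 0.69 [194. 371.] 5590 323 426 157 235 [0.444 0.304 0.01 ]
```

View pics/top0.png

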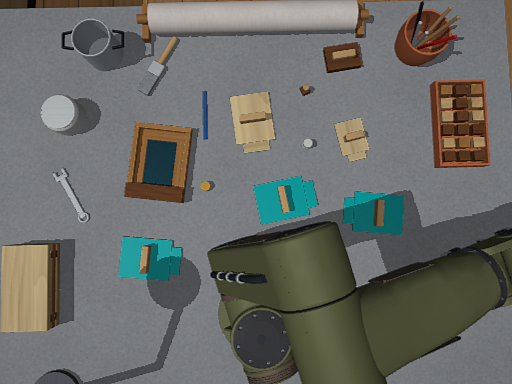

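Candidates for "cover": plywood at (col 251, row 122), turquoise at (285,198), (372,212) and (148,256), and a smaller plywood one at (352,138). The larger plywood board at (251,122) is the one meant, with its tongue towards the robot. Next I'll confirm it in a crop and fit the poses.

```bash
cat >> h.py <<'E'
from scipy.optimize import minimize
def pr(p,P):
    T=np.linalg.inv(np.array(p["pose"]));q=P@T[:3,:3].T+T[:3,3];q=q@np.array(p["K"]).T;return q[:,:2]/q[:,2:]
def box(x0,x1,y0,y1,z0,z1): return np.array([[x,y,z] for x in(x0,x1) for y in(y0,y1) for z in(z0,z1)])
COVER=[box(-.06,.09,-.06,.06,0,.008),box(-.09,-.06,-.04,.04,0,.008),box(0,.02,-.04,.04,.008,.048)]
TRAY=[box(-.113,.113,-.085,.085,0,.034),box(-.113,-.07,-.085,.085,.034,.046)]
def sil(p,boxes,X,s=4):
    c,k=np.cos(X[2]),np.sin(X[2]);R=np.array([[c,-k,0],[k,c,0],[0,0,1]]);m=np.zeros((384*s,512*s),np.uint8)
    for b in boxes:
        h=cv2.convexHull(((pr(p,b@R.T+[X[0],X[1],0])+.5)*s*16-8).astype(np.int32));cv2.fillConvexPoly(m,h,1,cv2.LINE_8,4)
    return cv2.resize(m.astype(np.float32),(512,384),interpolation=cv2.INTER_AREA)
def fit(pm,boxes,X0):
    f=lambda v:sum(np.abs(sil(p,boxes,[v[0],v[1],v[2]*5])-m).sum()/m.sum() for p,m in pm)
    best=None
    for d in(-.1,0,.1):
        x0=np.array([X0[0],X0[1],(X0[2]+d)/5])
        r=minimize(f,x0,method="Nelder-Mead",options=dict(initial_simplex=np.vstack([x0]+[x0+.02*e for e in np.eye(3)]),xatol=1e-4,fatol=1e-4))
        if best is None or r.fun<best.fun:best=r
    return np.r_[best.x[:2],best.x[2]*5,best.fun]
def near(p,name,xy,z=.01):
    L=[r for r in ctrl.cut_out(name,p) if np.hypot(*(onz(p,r["centre"][::-1],z)[:2]-xy))<.06]
    return L[0]["mask"] if L else None
E
python3 - <<'E'
from h import *
P={c:ctrl.camera(c) for c in("top","scene")}
vis=[]
for n,xy,B in(("cover",(.575,.008),COVER),("tray",(.447,.29),TRAY)):
    M={c:near(P[c],n,xy) for c in P}
    for s in(["top"],["scene"],["top","scene"]):
        X=fit([(P[c],M[c]) for c in s],B,[*xy,0]);print(n,s,np.round(X,4))
    for c in P:
        cs,_=cv2.findContours((sil(P[c],B,X)>.5).astype(np.uint8),0,1)
        cv2.drawContours(P[c]["color"],cs,-1,(0,0,255),1)
t=P["top"]["color"][80:210,110:380];s=P["scene"]["color"][150:310,230:430]
t=cv2.resize(t,(783,377));s=cv2.resize(s,(270,216))
cv2.imwrite("pics/c1.png",np.vstack([t,np.hstack([s,np.zeros((216,513,3),np.uint8)])]))
E
```

```text
cover ['top'] [0.5727 0.0059 0.1246 0.0294]
cover ['scene'] [0.5691 0.0086 0.125  0.0288]
cover ['top', 'scene'] [0.5713 0.007  0.1276 0.0947]
tray ['top'] [ 0.4553  0.2903 -0.1404  0.0245]
tray ['scene'] [ 0.45    0.2944 -0.1314  0.0207]
tray ['top', 'scene'] [ 0.4538  0.2919 -0.1417  0.0828]
```

View pics/c1.png

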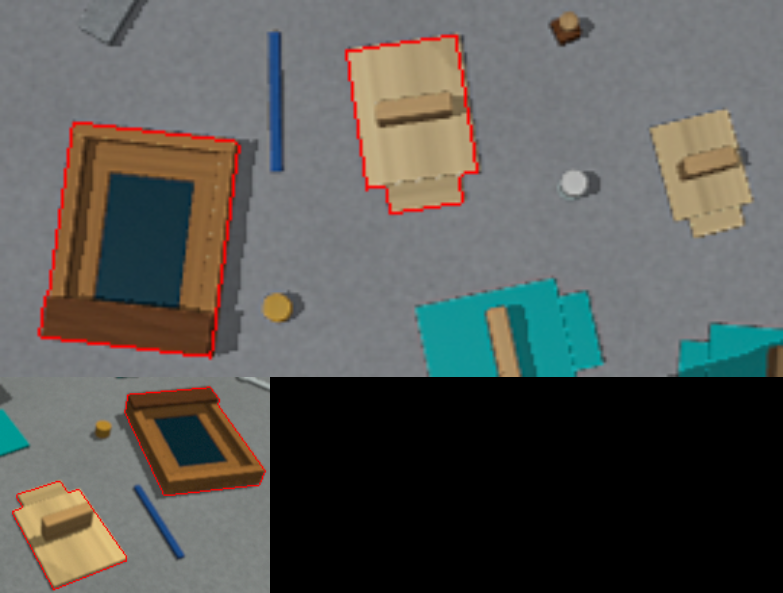

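The picture shows the larger plywood cover with its tongue towards the robot, at crop (415,120). The fitted outlines lie right on both the cover and the tray. The small plywood cover at crop (705,170) is clearly smaller, so it stays where it is.

```bash
cat >> h.py <<'E'
from scipy.spatial.transform import Rotation as Ro
def tool():
    o=ctrl.get_obs();return o,np.array(o["ee_pos"]),Ro.from_euler("xyz",o["eef_rot"])
def Rz(a):c,s=np.cos(a),np.sin(a);return np.array([[c,-s,0],[s,c,0],[0,0,1]])
def delta(pos,yaw,tilt=0,flip=1):
    # goal: tool y = flip*object x, z down, then tilted by 'tilt' about object y (tongue end, -x, down is negative)
    o,p,R=tool()
    A=Rz(yaw)@Ro.from_euler("y",tilt).as_matrix()@np.array([[0,flip,0],[flip,0,0],[0,0,-1.]]).T
    # columns: tool x=flip*obj y, tool y=flip*obj x, tool z=-z
    G=Ro.from_matrix(A)
    print("t",round(o["time_s"],2),"pos",np.round(p,4),"shift(50mm)",np.round(R.inv().apply(np.array(pos)-p)/.05,2),"rotvec",np.round((R.inv()*G).as_rotvec(),3),"shift in goal axes",np.round(G.inv().apply(np.array(pos)-p)/.05,2),"F",np.round(o["force"],1),"w",round(o["grip_width"],4),"gf",np.round(o["grip_force"],1),"q",np.round(o["qpos"],2))
def wrist():
    o,p,R=tool();w=ctrl.camera("wrist");T=np.eye(4);T[:3,:3]=R.as_matrix();T[:3,3]=p
    w["pose"]=T@np.array(w["tool_from_camera"]);return w
E
python3 - <<'E'
from h import *
o,p,R=tool();print(o["eef_rot"],np.round(R.as_matrix(),2))
w=wrist();print(np.round(w["tool_from_camera"],3),np.round(w["K"],0))
for f in(1,-1): delta([.571,.007,.25],.126,0,f)
E
```

```text
[-3.14157177e+00 -3.49191402e-05  3.40764822e-01] [[ 0.94  0.33  0.  ]
 [ 0.33 -0.94  0.  ]
 [ 0.   -0.   -1.  ]]
[[-0.001 -0.972 -0.235  0.068]
 [ 1.    -0.002  0.001 -0.001]
 [-0.001 -0.235  0.972 -0.212]
 [ 0.     0.     0.     1.   ]] [[333.   0. 259.]
 [  0. 333. 198.]
 [  0.   0.   1.]]
t 0.75 pos [ 0.1838 -0.5184  0.1737] shift(50mm) [10.81 -7.31 -1.52] rotvec [ 0.    -0.    -1.356] shift in goal axes [ 9.45  9.   -1.53] F [-0.3 -0.5 -0. ] w 0.094 gf 0.0 q [-1.3   0.3   1.52  0.    1.32 -0.07]
t 0.75 pos [ 0.1838 -0.5184  0.1737] shift(50mm) [10.81 -7.31 -1.52] rotvec [-0.    -0.     1.786] shift in goal axes [-9.45 -9.   -1.53] F [-0.3 -0.5 -0. ] w 0.094 gf 0.0 q [-1.3   0.3   1.52  0.    1.32 -0.07]
```

Request:
move_arm([
  [1, 0.3, -0.2, -0.5, 0, 0, 0],
  [1, 0.6, -0.4, -0.5, 0, 0, 0],
  [1, 0.8, -0.55, -0.5, 0, 0, 0],
  [1, 0.8, -0.55, 0, 0, 0, 0],
  [1, 0.8, -0.55, 0, 0, 0, 0],
  [1, 0.8, -0.55, 0, 0, 0, 0],
  [1, 0.8, -0.55, 0, 0, 0, 0],
  [1, 0.8, -0.55, 0, 0, 0, 0],
  [1, 0.8, -0.55, 0, 0, 0, 0],
  [1, 0.8, -0.55, 0, 0, 0, 0],
  [1, 0.8, -0.55, 0, 0, 0, 0],
  [1, 0.8, -0.55, 0, 0, 0, 0],
  [1, 0.8, -0.55, 0, 0, 0, 0],
  [1, 0.8, -0.5, 0, 0, 0, 0],
  [1, 0.7, -0.4, 0, 0, 0, 0],
  [1, 0.4, -0.3, 0, 0, 0, 0],
])

```text
time_s: 2.35
ee_pos: [0.598, 0.0445, 0.246]
eef_rot: [-3.141, 0.001, 0.342]
force: [1.2, -0.4, -0.7]
grip_width: 0.0938
grip_force: 0.0
```

Request:
move_arm([
  [1, 0, 0, 0, 0, 0, -0.136],
  [1, 0, 0, 0, 0, 0, -0.136],
  [1, 0, 0, 0, 0, 0, -0.136],
  [1, 0, 0, 0, 0, 0, -0.136],
  [1, 0, 0, 0, 0, 0, -0.136],
  [1, 0, 0, 0, 0, 0, -0.136],
  [1, 0, 0, 0, 0, 0, -0.136],
  [1, 0, 0, 0, 0, 0, -0.136],
  [1, 0, 0, 0, 0, 0, -0.136],
  [1, 0, 0, 0, 0, 0, -0.136],
  [1, 0, 0, 0, 0, 0, 0],
  [1, 0, 0, 0, 0, 0, 0],
])

```text
time_s: 3.55
ee_pos: [0.5969, 0.0421, 0.2466]
eef_rot: [-3.142, -0.0, 1.697]
force: [-0.1, -0.5, -0.3]
grip_width: 0.0941
grip_force: 0.0
```

```bash
python3 - <<'E'
from h import *
delta([.571,.007,.25],.126)
w=wrist()
m=near(w,"cover",(.571,.007))
if m is None: print([(r["conf"],r["centre"]) for r in ctrl.cut_out("cover",w)])
else:
    X=fit([(w,m)],COVER,[.571,.007,.126]);print(np.round(X,4),m.sum())
    cs,_=cv2.findContours((sil(w,COVER,X)>.5).astype(np.uint8),0,1);cv2.drawContours(w["color"],cs,-1,(0,0,255),1)
cv2.imwrite("pics/w1.png",w["color"])
E
```

```text
t 3.55 pos [0.5969 0.0421 0.2466] shift(50mm) [-0.63 -0.6  -0.07] rotvec [-0. -0. -0.] shift in goal axes [-0.63 -0.6  -0.07] F [-0.1 -0.5 -0.3] w 0.0941 gf 0.0 q [ 0.01  0.37  1.26  0.    1.51 -0.12]
[0.5725 0.0083 0.1169 0.0177] 10510
```

View pics/w1.png

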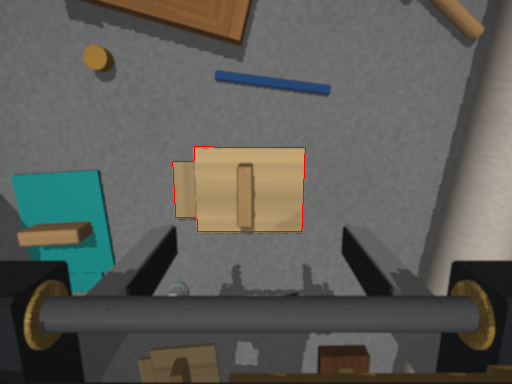

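The wrist view shows the fitted outline sitting on the plywood cover, with its bar at about (245,195). The pose is refined to (0.572, 0.008, yaw 0.12).

```bash
python3 - <<'E'
from h import *
delta([.582,.009,.013],.12)
E
```

```text
t 3.65 pos [0.5969 0.0421 0.2466] shift(50mm) [-0.62 -0.38  4.67] rotvec [0.    0.    0.007] shift in goal axes [-0.62 -0.37  4.67] F [ 1.  -0.3  0.1] w 0.0941 gf 0.0 q [ 0.01  0.37  1.26 -0.    1.51 -0.12]
```

Request:
move_arm([
  [1, -0.3, -0.2, 0.3, 0, 0, 0.007],
  [1, -0.32, -0.18, 0.6, 0, 0, 0],
  [1, 0, 0, 0.7, 0, 0, 0],
  [1, 0, 0, 0.7, 0, 0, 0],
  [1, 0, 0, 0.7, 0, 0, 0],
  [1, 0, 0, 0.5, 0, 0, 0],
  [1, 0, 0, 0.4, 0, 0, 0],
  [1, 0, 0, 0.3, 0, 0, 0],
  [1, 0, 0, 0.2, 0, 0, 0],
  [1, 0, 0, 0.15, 0, 0, 0],
  [1, 0, 0, 0.1, 0, 0, 0],
  [1, 0, 0, 0, 0, 0, 0],
  [1, 0, 0, 0, 0, 0, 0],
])

```text
time_s: 4.95
ee_pos: [0.5823, 0.009, 0.0147]
eef_rot: [3.141, 0.0, 1.694]
force: [-0.0, 0.7, 0.7]
grip_width: 0.0944
grip_force: 0.0
```

Request:
move_arm([
  [0, 0, 0, 0, 0, 0, 0],
  [0, 0, 0, 0, 0, 0, 0],
  [0, 0, 0, 0, 0, 0, 0],
  [0, 0, 0, 0, 0, 0, 0],
  [0, 0, 0, 0, 0, 0, 0],
  [0, 0, 0, 0, 0, 0, 0],
  [0, 0, 0, 0, 0, 0, 0],
  [0, 0, 0, 0, 0, 0, 0],
  [0, 0, 0, 0, 0, 0, 0],
  [0, 0, 0, 0, 0, 0, 0],
], force=40)

```text
time_s: 5.95
ee_pos: [0.582, 0.009, 0.0141]
eef_rot: [3.142, -0.0, 1.694]
force: [-0.2, -1.0, -0.2]
grip_width: 0.0185
grip_force: 40.0
```

```bash
cat >> h.py <<'E'
TR=[.454,.293,-.137]
def goal(tx,tz,tilt,tr=TR,ty=0):
    v=np.array([tx,ty,tz])+Ro.from_euler("y",tilt).as_matrix()@[.1,0,.0141]
    P=Rz(tr[2])@v+[tr[0],tr[1],0];delta(P,tr[2],tilt);return P
E
python3 - <<'E'
from h import *
print(goal(-.058,.12,-.21)); goal(-.058,.12,0)
E
```

```text
t 5.95 pos [0.582  0.009  0.0141] shift(50mm) [ 5.76 -1.13 -2.81] rotvec [-0.209 -0.027  0.259] shift in goal axes [ 5.28 -1.93 -3.28] F [-0.2 -1.  -0.2] w 0.0185 gf 40.0 q [-0.05  0.54  1.57  0.    1.02 -0.17]
[0.4905184  0.28796544 0.15463623]
t 5.95 pos [0.582  0.009  0.0141] shift(50mm) [ 5.74 -1.03 -2.4 ] rotvec [ 0.   -0.    0.26] shift in goal axes [ 5.28 -2.47 -2.4 ] F [-0.2 -1.  -0.2] w 0.0185 gf 40.0 q [-0.05  0.54  1.57  0.    1.02 -0.17]
```

Request:
move_arm([
  [0, 0, 0, -0.1, 0, 0, 0],
  [0, 0, 0, -0.3, 0, 0, 0],
  [0, 0, 0, -0.5, 0, 0, 0],
  [0, 0, 0, -0.5, 0, 0, 0],
  [0, 0, 0, -0.5, 0, 0, 0],
  [0, 0, 0, -0.5, 0, 0, 0],
  [0, 0, 0, -0.3, 0, 0, 0],
  [0, 0, 0, -0.2, 0, 0, 0],
  [0, 0, 0, 0, 0, 0, 0.05],
  [0, 0, 0, 0, 0, 0, 0.1],
  [0, 0, 0, 0, 0, 0, 0.1],
  [0, 0, 0, 0, 0, 0, 0.01],
  [0, 0, 0, 0, 0, 0, 0],
  [0, 0, 0, 0, 0, 0, 0],
])

```text
time_s: 7.35
ee_pos: [0.5819, 0.0089, 0.1592]
eef_rot: [-3.141, 0.0, 1.436]
force: [-0.5, 0.4, -2.8]
grip_width: 0.0186
grip_force: 40.0
```

```bash
python3 - <<'E'
from h import *
goal(-.058,.12,-.21); goal(-.058,.12,0)
E
```

```text
t 7.35 pos [0.5819 0.0089 0.1592] shift(50mm) [ 5.28 -2.56  0.09] rotvec [-0.21  -0.     0.002] shift in goal axes [ 5.28 -2.53 -0.45] F [-0.5  0.4 -2.8] w 0.0186 gf 40.0 q [-0.05  0.38  1.44 -0.    1.31  0.09]
t 7.35 pos [0.5819 0.0089 0.1592] shift(50mm) [ 5.28 -2.46  0.5 ] rotvec [-0.     0.     0.002] shift in goal axes [ 5.28 -2.47  0.5 ] F [-0.5  0.4 -2.8] w 0.0186 gf 40.0 q [-0.05  0.38  1.44 -0.    1.31  0.09]
```

Request:
move_arm([
  [0, 0.2, -0.1, 0, 0, 0, 0],
  [0, 0.4, -0.2, 0, 0, 0, 0],
  [0, 0.6, -0.3, 0, 0, 0, 0],
  [0, 0.6, -0.3, 0, 0, 0, 0],
  [0, 0.6, -0.3, 0, 0, 0, 0],
  [0, 0.6, -0.3, 0, 0, 0, 0],
  [0, 0.6, -0.3, 0, 0, 0, 0],
  [0, 0.6, -0.3, 0, 0, 0, 0],
  [0, 0.5, -0.2, 0.09, 0, 0, 0],
  [0, 0.4, -0.16, 0, 0, 0, 0],
  [0, 0.18, -0.1, 0, 0, 0, 0],
  [0, 0, 0, 0, -0.05, 0, 0],
  [0, 0, 0, 0, -0.08, 0, 0],
  [0, 0, 0, 0, -0.08, 0, 0],
  [0, 0, 0, 0, 0, 0, 0],
  [0, 0, 0, 0, 0, 0, 0],
])

```text
time_s: 8.95
ee_pos: [0.491, 0.288, 0.155]
eef_rot: [2.933, -0.0, 1.434]
force: [0.1, 0.1, -2.1]
grip_width: 0.0183
grip_force: 40.0
```

```bash
python3 - <<'E'
from h import *
goal(-.058,.12,-.21); goal(-.058,.023,-.21)
p=ctrl.camera("top");s=ctrl.camera("scene");w=wrist()
a=cv2.resize(p["color"][90:230,100:260],(320,280));b=cv2.resize(s["color"][100:260,280:460],(315,280))
cv2.imwrite("pics/a1.png",np.vstack([np.hstack([a,b]),cv2.copyMakeBorder(cv2.resize(w["color"],(413,310)),0,0,0,222,0)]))
E
```

```text
t 8.95 pos [0.491 0.288 0.155] shift(50mm) [-0.   -0.01  0.01] rotvec [-0.002 -0.     0.001] shift in goal axes [-0.   -0.01  0.01] F [ 0.1  0.1 -2.1] w 0.0183 gf 40.0 q [ 0.53  0.26  1.63 -0.15  1.09  0.73]
t 8.95 pos [0.491 0.288 0.155] shift(50mm) [-0.   -0.41  1.9 ] rotvec [-0.002 -0.     0.001] shift in goal axes [-0.   -0.41  1.9 ] F [ 0.1  0.1 -2.1] w 0.0183 gf 40.0 q [ 0.53  0.26  1.63 -0.15  1.09  0.73]
```

View pics/a1.png

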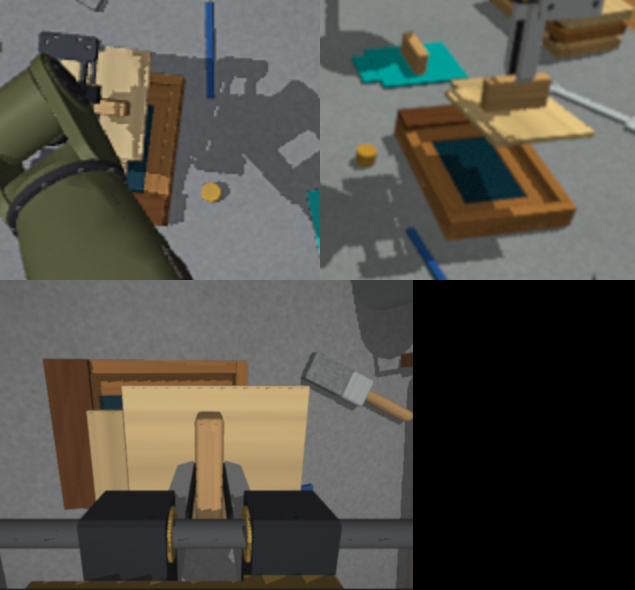

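The held cover is tilted above the tray, with its tongue, at wrist panel (105,450), just beyond the lip edge at about x=90. I'll check the tray position against the wrist view before lowering.

```bash
python3 - <<'E'
from h import *
w=wrist()
for t in (TR,):
    P=np.array([[-.113,.085,.046],[-.07,.085,.046],[.113,.085,.034]])@Rz(t[2]).T+[t[0],t[1],0]
    print(np.round(pr(w,P),1))
i=w["color"][80:240,40:320].copy()
for q in pr(w,P): cv2.circle(i,tuple(int(round(v)) for v in q-[40,80]),1,(0,0,255),-1)
m=ctrl.cut_out("tray",w);print([(round(r["conf"],2),r["mask"].sum()) for r in m])
M=m[0]["mask"];S=sil(w,COVER[:0]+TRAY,TR)>.5
# visible outline check: fit only in rows above the held cover & left strip
Z=np.zeros((384,512),bool);Z[:128,:330]=1;Z[:280,:100]=1
f=lambda v:np.abs((sil(w,TRAY,[v[0],v[1],v[2]*5])-M)*Z).sum()/(M*Z).sum()
x0=np.array([TR[0],TR[1],TR[2]/5]);r=minimize(f,x0,method="Nelder-Mead",options=dict(initial_simplex=np.vstack([x0]+[x0+.01*e for e in np.eye(3)])))
print(f(x0),r.fun,r.x*[1,1,5])
cv2.imwrite("pics/a2.png",cv2.resize(i,(784,448)))
E
```

```text
[[ 52.2  96.5]
 [108.   97. ]
 [307.4  99.5]]
[(0.88, np.int64(15686))]
0.02346264960792406 0.01750412711514651 [ 0.45455713  0.29282165 -0.13467574]
```

View pics/a2.png

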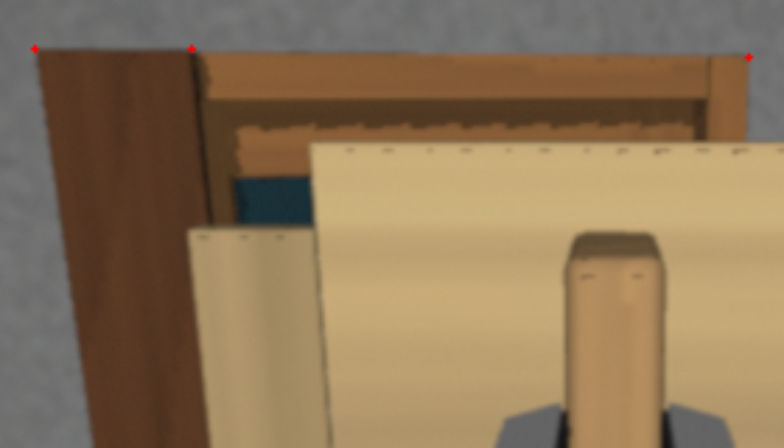

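The predicted corners (red) fall on the real tray corners, so the tray pose is good to about 1 mm. Lowering now.

Request:
move_arm([
  [0, 0, -0.04, 0.2, 0, 0, 0],
  [0, 0, -0.06, 0.3, 0, 0, 0],
  [0, 0, -0.08, 0.35, 0, 0, 0],
  [0, 0, -0.08, 0.35, 0, 0, 0],
  [0, 0, -0.05, 0.25, 0, 0, 0],
  [0, 0, -0.04, 0.2, 0, 0, 0],
  [0, 0, -0.04, 0.15, 0, 0, 0],
  [0, 0, -0.02, 0.1, 0, 0, 0],
  [0, 0, 0, 0, 0, 0, 0],
  [0, 0, 0, 0, 0, 0, 0],
  [0, 0, 0, 0, 0, 0, 0],
])

```text
time_s: 10.3
ee_pos: [0.4912, 0.2882, 0.058]
eef_rot: [2.931, -0.001, 1.434]
force: [0.1, 0.4, -1.5]
grip_width: 0.0183
grip_force: 40.0
```

```bash
python3 - <<'E'
from h import *
goal(-.058,.023,-.21); goal(-.092,.020,-.21)
E
```

```text
t 10.3 pos [0.4912 0.2882 0.058 ] shift(50mm) [-0.01 -0.02  0.01] rotvec [ 0.001 -0.001 -0.   ] shift in goal axes [-0.01 -0.02  0.01] F [ 0.1  0.4 -1.5] w 0.0183 gf 40.0 q [ 0.54  0.37  1.73 -0.17  0.88  0.77]
t 10.3 pos [0.4912 0.2882 0.058 ] shift(50mm) [-0.01 -0.69 -0.08] rotvec [ 0.001 -0.001 -0.   ] shift in goal axes [-0.01 -0.69 -0.08] F [ 0.1  0.4 -1.5] w 0.0183 gf 40.0 q [ 0.54  0.37  1.73 -0.17  0.88  0.77]
```

Request:
move_arm([
  [0, 0, -0.08, -0.01, 0, 0, 0],
  [0, 0, -0.1, -0.01, 0, 0, 0],
  [0, 0, -0.1, -0.02, 0, 0, 0],
  [0, 0, -0.1, -0.01, 0, 0, 0],
  [0, 0, -0.1, -0.01, 0, 0, 0],
  [0, 0, -0.1, -0.01, 0, 0, 0],
  [0, 0, -0.07, -0.01, 0, 0, 0],
  [0, 0, -0.04, 0, 0, 0, 0],
  [0, 0, 0, 0, 0, 0, 0],
  [0, 0, 0, 0, 0, 0, 0],
  [0, 0, 0, 0, 0, 0, 0],
])

```text
time_s: 11.4
ee_pos: [0.4568, 0.2927, 0.0542]
eef_rot: [2.932, -0.0, 1.434]
force: [-0.2, -0.4, -1.6]
grip_width: 0.0185
grip_force: 40.0
```

```bash
python3 - <<'E'
from h import *
for t,z in((-.21,.020),(-.14,.019),(-.07,.018),(0,.0165)): goal(-.092,z,t)
w=wrist();s=ctrl.camera("scene")
cv2.imwrite("pics/b1.png",np.hstack([cv2.resize(w["color"][60:300,20:330],(400,310)),cv2.resize(s["color"][120:260,290:450],(354,310))]))
E
```

```text
t 11.4 pos [0.4568 0.2927 0.0542] shift(50mm) [-0.    0.   -0.01] rotvec [ 0. -0. -0.] shift in goal axes [-0.    0.   -0.01] F [-0.2 -0.4 -1.6] w 0.0185 gf 40.0 q [ 0.58  0.33  1.8  -0.18  0.86  0.82]
t 11.4 pos [0.4568 0.2927 0.0542] shift(50mm) [-0.    0.01  0.15] rotvec [ 0.07 -0.   -0.  ] shift in goal axes [-0.    0.02  0.15] F [-0.2 -0.4 -1.6] w 0.0185 gf 40.0 q [ 0.58  0.33  1.8  -0.18  0.86  0.82]
t 11.4 pos [0.4568 0.2927 0.0542] shift(50mm) [-0.    0.01  0.31] rotvec [ 0.14 -0.   -0.  ] shift in goal axes [-0.    0.06  0.31] F [-0.2 -0.4 -1.6] w 0.0185 gf 40.0 q [ 0.58  0.33  1.8  -0.18  0.86  0.82]
t 11.4 pos [0.4568 0.2927 0.0542] shift(50mm) [-0.    0.    0.48] rotvec [ 0.21 -0.   -0.  ] shift in goal axes [-0.    0.1   0.47] F [-0.2 -0.4 -1.6] w 0.0185 gf 40.0 q [ 0.58  0.33  1.8  -0.18  0.86  0.82]
```

View pics/b1.png

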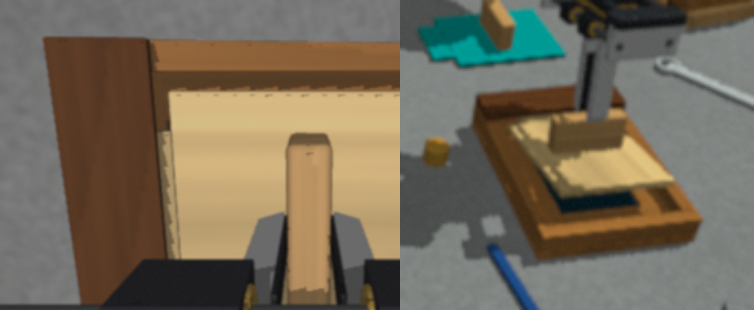

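The tongue is under the lip, with its exposed sliver at wrist panel (165,200), and the far end is still raised. Now I'll lower the far end.

Request:
move_arm([
  [0, 0, 0.005, 0.03, 0.015, 0, 0],
  [0, 0, 0.005, 0.06, 0.025, 0, 0],
  [0, 0, 0.01, 0.07, 0.03, 0, 0],
  [0, 0, 0.01, 0.07, 0.03, 0, 0],
  [0, 0, 0.01, 0.07, 0.03, 0, 0],
  [0, 0, 0.005, 0.06, 0.03, 0, 0],
  [0, 0, 0.005, 0.06, 0.025, 0, 0],
  [0, 0, 0, 0.05, 0.025, 0, 0],
  [0, 0, 0, 0, 0, 0, 0],
  [0, 0, 0, 0, 0, 0, 0],
  [0, 0, 0, 0, 0, 0, 0],
  [0, 0, 0, 0, 0, 0, 0],
])

```text
time_s: 12.7
ee_pos: [0.4618, 0.2921, 0.0314]
eef_rot: [3.141, -0.0, 1.434]
force: [-0.0, 0.9, -2.1]
grip_width: 0.0182
grip_force: 40.0
```

```bash
python3 - <<'E'
from h import *
goal(-.092,.016,0);print(ctrl.get_obs()["moment"])
E
```

```text
t 12.7 pos [0.4618 0.2921 0.0314] shift(50mm) [-0.    0.    0.03] rotvec [ 0. -0.  0.] shift in goal axes [-0.    0.    0.03] F [-0.   0.9 -2.1] w 0.0182 gf 40.0 q [ 0.5   0.45  1.67 -0.    1.02  0.63]
[-0.03393661 -0.06119765  0.00437541]
```

Request:
move_arm([
  [0, 0, 0, 0.02, 0, 0, 0],
  [0, 0, 0, 0.01, 0, 0, 0],
  [0, 0, 0, 0, 0, 0, 0],
  [0, 0, 0, 0, 0, 0, 0],
  [0, 0, 0, 0, 0, 0, 0],
])

```text
time_s: 13.2
ee_pos: [0.4619, 0.2921, 0.03]
eef_rot: [3.142, -0.0, 1.434]
force: [-3.5, 0.1, 5.8]
grip_width: 0.0189
grip_force: 40.0
```

Request:
move_arm([
  [0, 0, 0, 0.01, 0, 0, 0],
  [0, 0, 0, 0, 0, 0, 0],
  [0, 0, 0, 0, 0, 0, 0],
])

```text
time_s: 13.5
ee_pos: [0.4619, 0.2922, 0.03]
eef_rot: [3.141, -0.0, 1.434]
force: [-6.3, -2.0, 10.2]
grip_width: 0.0184
grip_force: 40.0
```

Contact at the expected height. Releasing gently, then lifting.

Request:
move_arm([
  [0.3, 0, 0, 0, 0, 0, 0],
  [0.45, 0, 0, 0, 0, 0, 0],
  [0.45, 0, 0, 0, 0, 0, 0],
  [0.45, 0, 0, 0, 0, 0, 0],
  [0.45, 0, 0, 0, 0, 0, 0],
  [0.45, 0, 0, 0, 0, 0, 0],
  [0.45, 0, 0, -0.05, 0, 0, 0],
  [0.45, 0, 0, -0.1, 0, 0, 0],
  [0.45, 0, 0, -0.3, 0, 0, 0],
  [0.45, 0, 0, -0.5, 0, 0, 0],
  [0.45, 0, 0, -0.7, 0, 0, 0],
  [0.45, 0, 0, -0.7, 0, 0, 0],
  [0.45, 0, 0, -0.7, 0, 0, 0],
  [0.45, 0, 0, -0.4, 0, 0, 0],
  [0.45, 0, 0, -0.2, 0, 0, 0],
  [0.45, 0, 0, 0, 0, 0, 0],
  [0.45, 0, 0, 0, 0, 0, 0],
])

```text
time_s: 15.2
ee_pos: [0.4616, 0.2918, 0.2106]
eef_rot: [-3.14, 0.001, 1.434]
force: [0.6, 0.3, -0.6]
grip_width: 0.0427
grip_force: 0.0
```

```bash
python3 - <<'E'
from h import *
o,_,_=tool();print(o["time_s"],o["ee_pos"],o["grip_width"],o["force"])
w=wrist();s=ctrl.camera("scene")
cv2.imwrite("pics/d1.png",np.hstack([cv2.resize(w["color"],(410,308)),cv2.resize(s["color"][120:260,290:450],(352,308))]))
E
```

```text
15.2 [0.46159045 0.29181194 0.21058209] 0.04272322405976031 [ 0.62374347  0.28006256 -0.59350948]
```

View pics/d1.png

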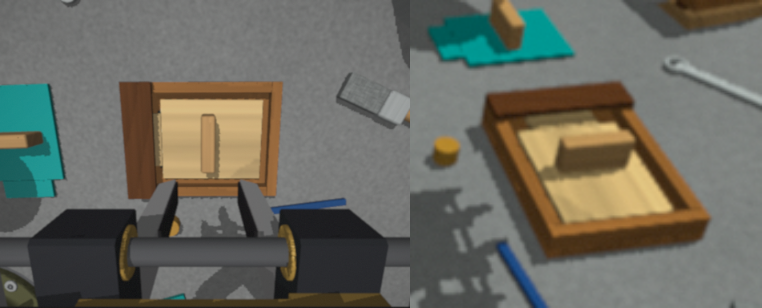

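The cover lies flat in the pocket with its tongue under the lip, and the gripper is clear of it.

```bash
python3 -c "
from station import ctrl
print(ctrl.hand_in())"
```

```text
the job is handed in; nothing more can be done
None
```

The larger plywood cover lies flat in the tray with its tongue under the lip and has been released; the smaller cover was left alone, and the job was handed in at about 15 s with no verdict returned.

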